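Bolt the circuit board into its fixture

ROBOT

A 7-joint arm with a two-finger parallel gripper is mounted at the origin on a cart in front of the work surface, level with it; the furniture and walls round the work are solid. World frame = base frame: x ahead of the robot, y to its left, z up, the work surface at z = 0. Lengths are in m, angles in rad, forces in N, time in s.
With the tool pointing down it reaches from about 0.4 to 0.85 m from the base axis. Payload 10.4 kg.
Tool frame: the origin (TCP) lies at the very end of the fingers, on their centre line; the grasp point (between the pads) lies 19 mm behind it; x points along the fingers, z is the direction in which the jaws open and shut, and the axes are right-handed (so a half turn about x gives the same grasp; the last joint's range is limited). The gripper opens to 85 mm and grips with 20 to 120 N. Pads are 22 mm wide; open, the fingers measure 114 mm over their backs; the gripper's body (76 mm by 85 mm) begins 54 mm behind the grasp point. The pads swing forward as they close: fully open they stand 13 mm farther back than shut.
Start: joints at [1.305, 0.332, -0.065, 1.46, 0.022, 1.35, -0.088], TCP at [0.15, -0.607, 0.231] pointing down, gripper open.
Joint ranges: [-2.6, 2.6], [-0.5, 2.12], [-1.47, 1.34], [0.16, 2.42], [-1.27, 4.41], [0.06, 2.06], [-2.6, 2.6]. Speed limits (rad/s): [2.22, 2.22, 2.79, 2.79, 3.14, 3.14, 3.14].

INTERFACE

Orientations are given as a unit quaternion [x, y, z, w].
In Python, from workcell import readout, camera, manip gives the robot as it stands.
- The arm moves only by the shell command python3 -m inch 'ROWS' [FORCE]. ROWS is JSON, a list of rows, each a list of 3 entries, a list of its own where there are three numbers: the turn, a rotation vector about the tool's x, y, z in degrees, then the shift along the tool's x, y, z in mm, then the closure, from 0 (fully open) to 1 (shut). In form: [[[wx, wy, wz], [dx, dy, dz], hand], ...]. A call has 1 to 10 rows; each row is the pose to reach, as a shift and turn from the pose measured when the call began, along the tool's axes at that moment; what a row does not reach only later rows make up. A row lasts 1/8 s, in which the tool goes at most 62.5 mm and 10.7 degrees, less where a joint would pass 70% of its speed; a pose out of reach is approached as far as the arm can. A call with a gripper value outside its range is refused whole. The fingers move at their own pace and stop on an object; FORCE is the grip in N (left out, the last holds). Time passes only in rows, so rows that repeat a pose let the fingers close. It gives the time, the measured TCP pose, the force and the opening at its end, in the units of the state.
- readout.get_obs(): the state, without advancing time (a new reading comes with each control period).
- camera(name): name is "scene" or "top" or "wrist"; returns a dict with "pixels" (480x640x3 uint8, red, green, blue), "range_z" (480x640 float32, m along the optical axis (not along the pixel's ray), 0 where there is no reading), "intrinsics" (3x3 intrinsics, pixels), "extrinsics" (4x4, takes a point from world to camera coordinates); the wrist camera has in their place "T_tool_cam" (4x4, takes a point from camera to tool coordinates, whose origin is the TCP and whose axes are the tool frame's). Camera axes: x right, y down, z forward; pixel columns grow to the right and rows downward; lengths in m; the calibration is good to about 2 mm. A picture is of the moment at which its call begins: read the wrist's pose just before it.
- manip.hand_in(): hands the job in, once; it reports no verdict.
The state is a dict: "clock": time; "joint_pos": joint angles; "joint_velocities": joint speeds; "tau": joint torques, N m; "position": TCP position; "ee_rot": TCP orientation; "ft_force": force on the tool from outside, world axes, zero at the start; "torque": the same for the moment, N m; "grip_width": opening from 0.0 (shut) to 1.0 (fully open).
Only numpy, scipy, OpenCV 4.12 (cv2) and the standard library are available. Lean on these libraries where they do the work, as an engineer would, in place of code of your own. Each camera call takes 0.05 s, during which the arm holds its last target.

TASK

Bolt the green circuit board into its fixture: press the red spring catch down with one fingertip and, while you keep it down, push the yellow plate of the bolt with the other finger until the bolt is fully home over the edge of the board. Only then let the catch spring up again, so that it locks the bolt, and take the hand away. Nothing is to be gripped or lifted, and the board and the things lying about stay where they are.

Things in the scene. Friction and masses are not known exactly. Their poses are not given: they have to be found in the camera images.
- fixture: Board fixture fixed on the bench: aluminium base 104 mm (its x) by 254 mm (its y, -142 to +112), 8 mm thick. Origin at bench height, z up. The bolt slides along +y towards the board nest (y = 0 to 105). At y < 0 lie the red catch (-x side) and the bolt in its channel (+x side); channel and bar are at most 32 mm high, and only the yellow plate stands higher than the catch.
- catch_pad (a point): Centre of the top face of the red catch plate: 28 mm along fixture x, 95 mm along y, so a fingertip can slide along it during the whole stroke. At fixture x = -32, y = -87.5; 46 mm above the bench when up, 36 mm when right down. It moves straight down on a spring. Axes as the fixture's.
- catch (a joint): How far the red catch is pressed down, m: 0 up, 0.010 right down at its stop. The spring needs about 2 N to start and 6 N at the stop. From 0.0065 down its comb of teeth clears the bolt; let up on the way it locks the bolt again at the next of its teeth (12 mm apart).
- bolt_push (a point): Centre of the face (looking to fixture -y) of the bolt's yellow upright plate, to be pushed to +y. Plate 28 mm wide (x), 10 mm thick (y), 34 to 64 mm above the bench; this point 50 mm up at fixture x = 31, y = -85 mm plus travel. Behind it (-y) a fingertip has free space above 32 mm. In x its middle is 63 mm from the catch plate's: an open hand with its fingers along fixture x spans both.
- bolt (a joint): Travel of the bolt towards the board, m: 0 drawn back, 0.040 right home at its stop. It starts at 0 to 0.003 and is blocked by the catch at about 0.0045 while the catch is up. It slides with about 2 N of friction and stays where it is left; past 0.0355 the catch can spring up behind it and lock it home.
- board: Green circuit board, 75 x 105 mm, loose in the nest of the fixture, its long side along fixture y; 16 mm high over all; origin at the centre of its underside, 12 mm above the bench. Not to be lifted.
- board_seat (a point): Where the board's origin belongs: centre of the nest, at fixture x = 0, y = +52.5, 12 mm above the bench.
- terminal_block: Green terminal block, 18 x 52 x 19 mm, loose on the bench near the fixture; origin at the centre of its underside. Leave it alone.
- heat_sink: Black finned heat sink, 45 x 45 x 23 mm, loose on the bench near the fixture; origin at the centre of its underside. Leave it alone.
- spare_knob: Black control knob, 28 mm across, 17 mm high, loose on the bench near the fixture; origin at the centre of its underside. Leave it alone.
- hex_keys: Red folding hex key set, 24 x 98 x 16 mm, loose on the bench left of the fixture; origin at the centre of its underside. Leave it alone.

How it is judged:
On the way, in this order (a step that is already met when the one before it is completed fails the run):
1. one finger holds the catch down while a finger pushes the bolt through the middle of its travel (value of joint catch above 0.0055 m and contact force between the fingers and catch above 0.3 N and contact force between the fingers and bolt above 0.2 N and value of joint bolt between 0.008 and 0.0355 m), for 0.1 s.
2. the bolt is home with the catch still held down by a finger (value of joint bolt above 0.0355 m and value of joint catch above 0.0045 m and contact force between the fingers and catch above 0.3 N), for 0.05 s.
At the end, for the whole second after the job is handed in: The bolt stands at least 35.5 mm along (home, behind the last tooth), the catch is up again within 1.5 mm, and the board still lies in its nest within 6 mm (value of joint bolt above 0.0355 m and value of joint catch below 0.0015 m and z of board in the frame of fixture between 0.009 and 0.016 m and horizontal distance between board and board_seat below 0.006 m and linear speed of board below 0.02 m/s); the robot touches nothing.
It fails at once if the board is lifted in its nest (z of board in the frame of fixture above 0.02 m).
It fails at once if a thing lying about is lifted or pushed away by more than 25 mm (distance of any of terminal_block, heat_sink, spare_knob, hex_keys from where it was at the start of the episode above 0.025 m).
It also fails if it takes over 32 s, if anything falls off the work surface, if the arm or the gripper's body presses on something with over 40 N, if the wrist force passes 120 N, or if a joint passes its speed limit or range.

## Working session

There is one attempt and no reset: what is moved stays moved. The work goes in short steps, Python scripts to look and compute and a shell command to move; the robot and the scene stay as the last step left them, time stands still between calls to the robot, and variables do not carry over. Pictures are saved under pics/ and viewed, and the job is handed in when it is done.

```bash
mkdir -p pics; ls; python3 - <<'E'
from workcell import readout, camera, manip
import cv2,numpy as np
o=readout.get_obs();print({k:np.round(v,4).tolist() for k,v in o.items()})
for n in("scene","top"):
    c=camera(n);cv2.imwrite(f"pics/{n}0.png",c["pixels"][...,::-1]);np.savez(f"{n}0.npz",**c)
    print(n,c["intrinsics"],c["extrinsics"])
E
```

```text
pics
{'clock': 0.0, 'joint_pos': [1.3054, 0.3329, -0.0647, 1.4609, 0.0216, 1.3499, -0.0885], 'joint_velocities': [0.0005, 0.0013, 0.0019, 0.0008, 0.0013, 0.0002, 0.0011], 'tau': [0.0008, -62.5455, 0.0497, -39.1611, 0.0163, 0.0097, 0.0], 'position': [0.1502, -0.6063, 0.2305], 'ee_rot': [0.4361, 0.5573, -0.4355, 0.5565], 'ft_force': [0.2745, -0.543, 0.7522], 'torque': [0.0091, 0.039, 0.0], 'grip_width': 0.9971}
scene [[507.12467081   0.         316.55363854]
 [  0.         507.12467081 240.21980374]
 [  0.           0.           1.        ]] [[-0.57982361 -0.81473929 -0.0021137   0.4713019 ]
 [-0.62724879  0.44804536 -0.63703556  0.26496174]
 [ 0.51996494 -0.36804244 -0.77083151  0.71138774]
 [ 0.          0.          0.          1.        ]]
top [[496.82461139   0.         328.87996411]
 [  0.         496.82461139 245.98318695]
 [  0.           0.           1.        ]] [[-0.01369662 -0.99972114  0.0192368   0.2016635 ]
 [-0.98866085  0.01066287 -0.14978659  0.51554841]
 [ 0.1495397  -0.02107024 -0.98853119  0.99653109]
 [ 0.          0.          0.          1.        ]]
```

View pics/scene0.png

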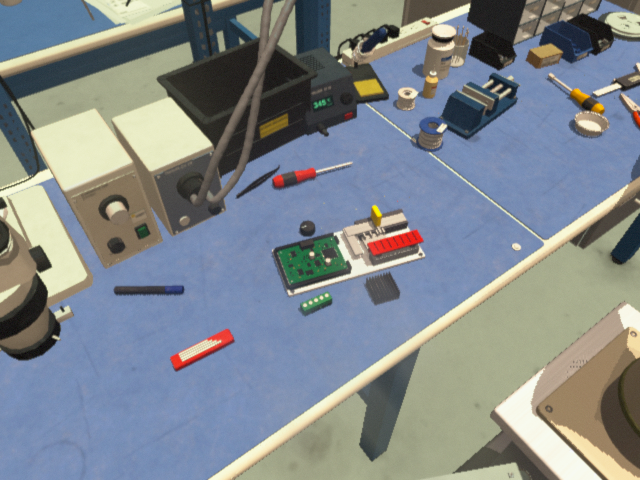

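View pics/top0.png

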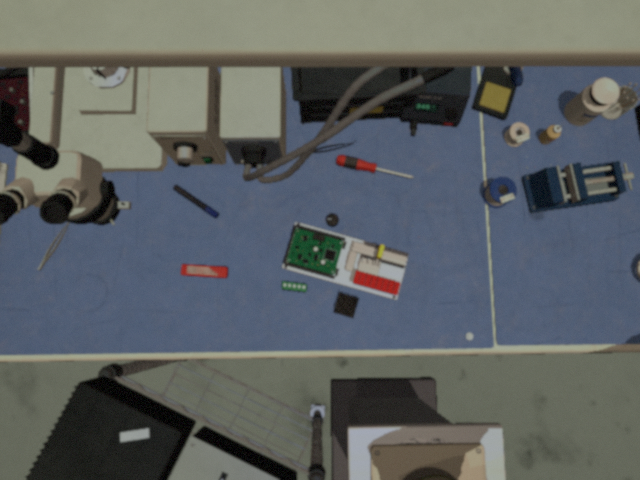

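```bash
cat > h.py <<'E'
import numpy as np,cv2
def cast(c,u,v,z):
    K=c["intrinsics"];T=c["extrinsics"];R=T[:3,:3];t=T[:3,3]
    d=R.T@np.linalg.inv(K)@np.array([u,v,1.]);o=-R.T@t
    return o+d*(z-o[2])/d[2]
def masks(img):
    h=cv2.cvtColor(img,cv2.COLOR_RGB2HSV);H,S,V=cv2.split(h)
    return dict(red=((H<8)|(H>172))&(S>170)&(V>120),yel=(H>20)&(H<33)&(S>150)&(V>110),green=(H>45)&(H<85)&(S>110)&(V>40),white=(S<60)&(V>140))
E
python3 - <<'E'
import numpy as np,cv2
from h import *
for n,roi in(("top",(270,210,425,320)),("scene",(260,195,440,320))):
    c=np.load(n+"0.npz");m=masks(c["pixels"])
    x0,y0,x1,y1=roi
    for k,z in(("red",.046),("yel",.064),("green",.02)):
        M=np.zeros((480,640),np.uint8);M[y0:y1,x0:x1]=m[k][y0:y1,x0:x1]
        cs,_=cv2.findContours(M,0,2);cs=sorted(cs,key=cv2.contourArea)[-1]
        r=cv2.minAreaRect(cs);b=cv2.boxPoints(r)
        print(n,k,cv2.contourArea(cs),np.round(r[0],1),"ctr",cast(c,*r[0],z).round(4))
        for p in b: print("   ",p.round(1),cast(c,*p,z).round(4))
    im=c["pixels"][y0:y1,x0:x1,::-1];cv2.imwrite(f"pics/{n}z.png",cv2.resize(im,None,fx=4.4,fy=4.4,interpolation=2))
E
```

```text
top red 427.5 [375.9 282.3] ctr [0.4406 0.1005 0.046 ]
    [353.2 281.8] [0.4422 0.1468 0.046 ]
    [356.2 271.1] [0.4639 0.1403 0.046 ]
    [398.5 282.8] [0.4389 0.0542 0.046 ]
    [395.6 293.5] [0.4173 0.0609 0.046 ]
top yel 29.5 [379.4 251.2] ctr [0.502  0.0937 0.064 ]
    [375.2 255.8] [0.4928 0.1024 0.064 ]
    [379.8 245.1] [0.5146 0.0925 0.064 ]
    [383.6 246.7] [0.5113 0.085  0.064 ]
    [379.  257.4] [0.4894 0.095  0.064 ]
top green 1472.0 [314.2 250.8] ctr [0.5105 0.2261 0.02  ]
    [286.4 261.9] [0.4876 0.2847 0.02  ]
    [295.9 227.1] [0.5618 0.2645 0.02  ]
    [342.  239.7] [0.5337 0.167  0.02  ]
    [332.5 274.5] [0.46   0.1882 0.02  ]
scene red 605.5 [395.  242.2] ctr [0.4413 0.0992 0.046 ]
    [367.4 243. ] [0.4673 0.1389 0.046 ]
    [419.1 228.6] [0.4401 0.0447 0.046 ]
    [422.6 241.3] [0.4152 0.0595 0.046 ]
    [371.  255.7] [0.4424 0.1515 0.046 ]
scene yel 118.5 [376.5 215.5] ctr [0.4956 0.0973 0.064 ]
    [372. 206.] [0.5178 0.0892 0.064 ]
    [381. 206.] [0.5085 0.0763 0.064 ]
    [381. 225.] [0.4742 0.1052 0.064 ]
    [372. 225.] [0.4831 0.1177 0.064 ]
scene green 1716.5 [311.5 259.2] ctr [0.5108 0.2256 0.02  ]
    [277.5 250.3] [0.5617 0.2629 0.02  ]
    [335.6 233.7] [0.533  0.1569 0.02  ]
    [345.5 268.2] [0.4614 0.1894 0.02  ]
    [287.4 284.8] [0.4904 0.2891 0.02  ]
```

```bash
ls -la pics
```

```text
total 1664
drwxr-xr-x 2 agent agent   4096 Dec  7 14:21 .
drwxr-xr-x 3 agent agent   4096 Dec  7 14:21 ..
-rw-r--r-- 1 agent agent 495935 Dec  7 14:20 scene0.png
-rw-r--r-- 1 agent agent 450941 Dec  7 14:21 scenez.png
-rw-r--r-- 1 agent agent 442107 Dec  7 14:20 top0.png
-rw-r--r-- 1 agent agent 295239 Dec  7 14:21 topz.png
```

View pics/topz.png

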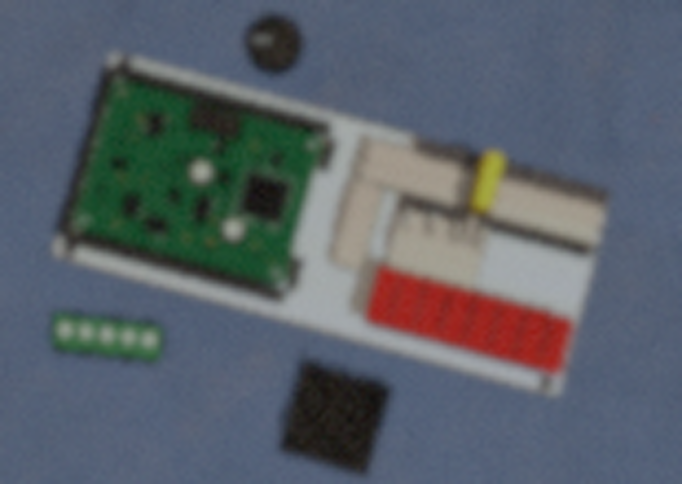

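View pics/scenez.png

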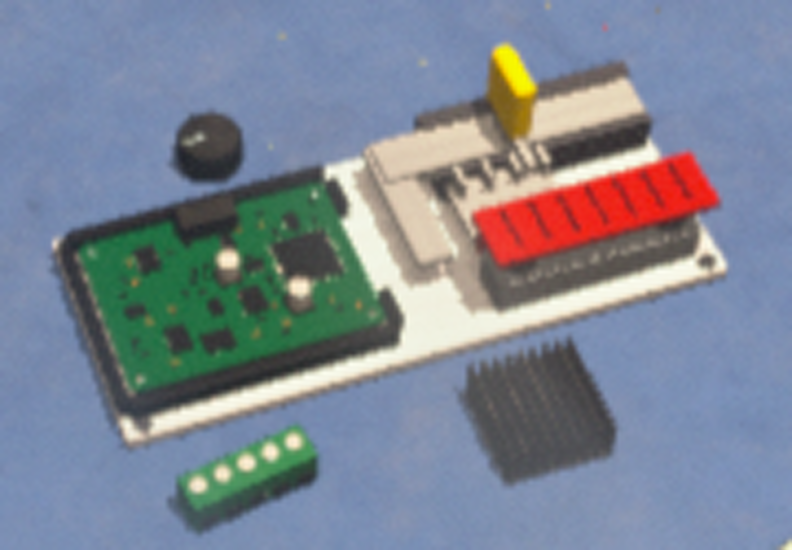

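The top and scene views agree to about 1 mm on the fixture. The catch centre is at top pixel (376,282), the yellow plate at (379,251) and the board at (314,251). The yaw is about -16°.

```bash
cat >> h.py <<'E'
from scipy.spatial.transform import Rotation as Ro
a=np.deg2rad(16.1);FY=np.array([np.sin(a),np.cos(a),0]);FX=np.array([np.cos(a),-np.sin(a),0]);FZ=np.array([0,0,1.])
FO=np.array([.496,.1753,0]);FR=np.c_[FX,FY,FZ]
def goal(sign=1):
    z=sign*FX;x=-FZ;return np.c_[x,np.cross(z,x),z]
def delta(o,f,sign=1):
    "shift (mm tool axes) and turn (deg) to fixture point f (mm)"
    R=Ro.from_quat(o["ee_rot"]).as_matrix();p=FO+FR@np.array(f)/1000
    d=R.T@(p-np.array(o["position"]))*1000
    w=Ro.from_matrix(R.T@goal(sign)).as_rotvec(degrees=True)
    return w.round(2),d.round(1)
def infix(o): return (FR.T@(np.array(o["position"])-FO)*1000).round(1)
def st():
    from workcell import readout
    o=readout.get_obs();R=Ro.from_quat(o["ee_rot"]).as_matrix()
    print("t",o["clock"],"fix",infix(o),"F fix",(FR.T@np.array(o["ft_force"])).round(2),"grip",o["grip_width"])
    return o
E
python3 - <<'E'
from h import *
o=st();R=Ro.from_quat(o["ee_rot"]).as_matrix();print(R.round(3))
for s in(1,-1):
    print(delta(o,(-.5,-110,120),s))
for p in((.33,-.45,.25),(.45,-.2,.25)): print((R.T@(np.array(p)-o["position"])*1000).round(0))
E
```

```text
t 0.1 fix [-115.5 -846.9  230.6] F fix [-0.79  0.    0.67] grip 1.0003226930404214
[[-0.     0.971  0.24 ]
 [ 0.001  0.24  -0.971]
 [-1.    -0.    -0.001]]
(array([-5.999e+01, -7.000e-02, -4.000e-02]), array([ 111.3,  468.1, -580.4]))
(array([ 1.2001e+02, -4.0000e-02,  8.0000e-02]), array([ 111.3,  468.1, -580.4]))
[ -19.  212. -109.]
[ -19.  389. -322.]
```

```bash
python3 -m inch '[[[-5,0,0],[-10,45,-20],0.2],[[-10,0,0],[-15,100,-45],0.4],[[-16,0,0],[-19,155,-75],0.43],[[-22,0,0],[-19,205,-110],0.43],[[-28,0,0],[-19,250,-155],0.43],[[-34,0,0],[-19,290,-200],0.43],[[-40,0,0],[-19,330,-250],0.43],[[-46,0,0],[-19,370,-300],0.43],[[-52,0,0],[-10,400,-350],0.43],[[-58,0,0],[0,425,-405],0.43]]' 20; python3 -c "
from h import *
o=st();print(delta(o,(-.5,-110,120)))"
```

```text
clock: 1.35
position: [0.4657, -0.109, 0.2308]
ee_rot: [0.11, 0.699, -0.109, 0.698]
ft_force: [1.3, 0.7, 0.5]
grip_width: 0.567
t 1.35 fix [  49.7 -281.5  230.8] F fix [1.06 0.99 0.46] grip 0.567090777220022
(array([-1.77, -0.02, -0.07]), array([111. , 169.7, -55.5]))
```

```bash
python3 -m inch '[[[-1.8,0,0],[20,50,-17],0.43],[[-1.8,0,0],[45,100,-35],0.43],[[-1.8,0,0],[75,150,-52],0.43],[[-1.8,0,0],[105,165,-55],0.43],[[-1.8,0,0],[111,170,-55.5],0.43],[[-1.8,0,0],[111,170,-55.5],0.43]]'; python3 -c "
from h import *
from workcell import camera
o=st();print(delta(o,(-.5,-110,120)))
for n in ('wrist','top','scene'):
    c=camera(n);cv2.imwrite(f'pics/{n}1.png',c['pixels'][...,::-1]);np.savez(n+'1.npz',**c)
"
```

```text
clock: 2.1
position: [0.4652, 0.0695, 0.1203]
ee_rot: [0.099, 0.7, -0.099, 0.7]
ft_force: [-0.5, -0.5, 0.3]
grip_width: 0.572
t 2.1 fix [  -0.3 -110.2  120.3] F fix [-0.38 -0.59  0.33] grip 0.5720776972040447
(array([ 0.  , -0.05, -0.07]), array([ 0.3,  0.2, -0.2]))
```

View pics/wrist1.png

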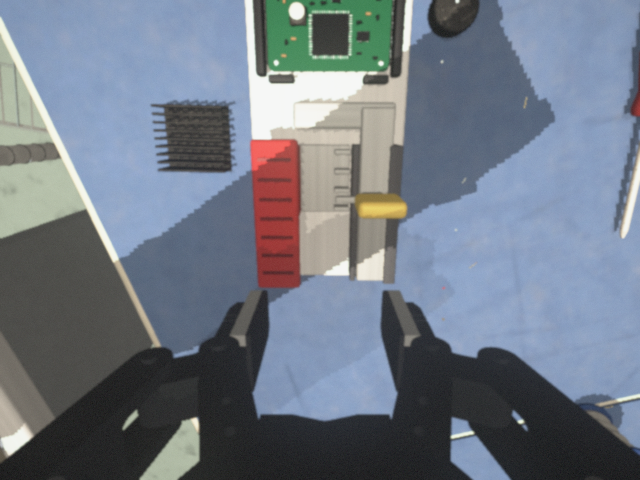

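View pics/scene1.png

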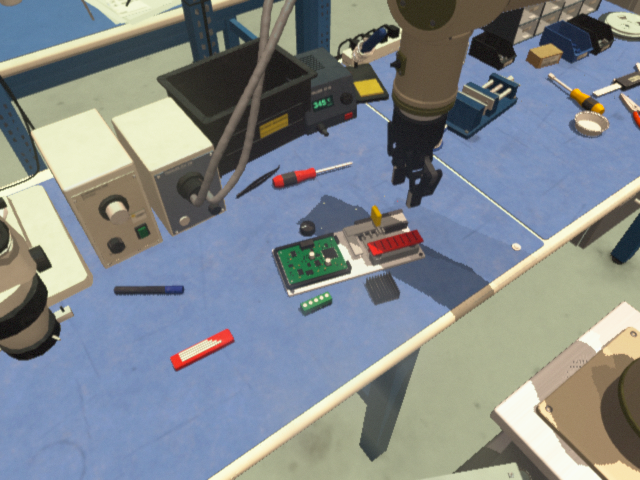

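```bash
python3 - <<'E'
from h import *
from workcell import readout
o=readout.get_obs()
c=np.load("wrist1.npz");K=c["intrinsics"];T=c["T_tool_cam"];R=Ro.from_quat(o["ee_rot"]).as_matrix();p=np.array(o["position"])
m=masks(c["pixels"]);rz=c["range_z"]
def ray(u,v,z):
    d=R@T[:3,:3]@np.linalg.inv(K)@np.array([u,v,1.]);q=p+R@T[:3,3]
    return (FR.T@(q+d*(z-q[2])/d[2]-FO)*1000).round(1)
for k,z,(x0,y0,x1,y1) in(("red",.046,(240,130,310,295)),("yel",.064,(345,185,415,225))):
    H=cv2.cvtColor(c["pixels"],cv2.COLOR_RGB2HSV)
    mm=(H[...,1]>130)&(((H[...,0]<8)|(H[...,0]>172)) if k=="red" else ((H[...,0]>14)&(H[...,0]<33)))
    M=np.zeros((480,640),np.uint8);M[y0:y1,x0:x1]=mm[y0:y1,x0:x1]
    cs,_=cv2.findContours(M,0,2);cs=sorted(cs,key=cv2.contourArea)[-1];r=cv2.minAreaRect(cs)
    print(k,np.round(r[0],1),ray(*r[0],z),[ (q.round(0).tolist(),ray(*q,z).tolist()) for q in cv2.boxPoints(r)])
# fingertips via depth
def tool(u,v):
    d=rz[v,u];return ((T[:3,:3]@(np.linalg.inv(K)@np.array([u,v,1.])*d)+T[:3,3])*1000).round(1)
for q in((260,294),(250,296),(240,315),(264,296),(388,294),(395,294),(400,296),(410,315)): print(q,tool(*q))
E
```

```text
red [277.4 213.2] [-29.1 -86.1  46. ] [([250.0, 141.0], [-43.2, -42.8, 46.0]), ([296.0, 139.0], [-16.3, -41.4, 46.0]), ([304.0, 285.0], [-13.3, -135.1, 46.0]), ([259.0, 288.0], [-43.7, -136.9, 46.0])]
yel [381. 206.] [ 32.1 -77.7  64. ] [([357.0, 195.0], [18.3, -71.4, 64.0]), ([405.0, 195.0], [45.3, -71.5, 64.0]), ([405.0, 217.0], [46.1, -84.2, 64.0]), ([357.0, 217.0], [18.7, -84.1, 64.0])]
(260, 294) [-11.9  11.9 -26.4]
(250, 296) [-12.9  11.5 -30.2]
(240, 315) [-27.9  11.5 -30.8]
(264, 296) [-11.5  10.8 -24.9]
(388, 294) [-11.   11.5  25.2]
(395, 294) [-11.1  11.5  28. ]
(400, 296) [-12.5  11.3  29.8]
(410, 315) [-28.5  11.8  30.1]
```

```bash
python3 -m inch '[[[0,0,0],[40,5,0.8],0.43],[[0,0,0],[70,10,0.8],0.43],[[0,0,0],[78,10,0.8],0.43],[[0,0,0],[78,10,0.8],0.43]]'; python3 -c "
from h import *
from workcell import camera
o=st()
c=camera('wrist');cv2.imwrite('pics/wrist2.png',c['pixels'][...,::-1])
"
```

```text
clock: 2.75
position: [0.4697, 0.078, 0.0437]
ee_rot: [0.1, 0.7, -0.099, 0.701]
ft_force: [0.0, -0.9, 0.6]
grip_width: 0.57
t 2.75 fix [   1.8 -100.8   43.7] F fix [ 0.28 -0.85  0.58] grip 0.5702897290553733
```

View pics/wrist2.png

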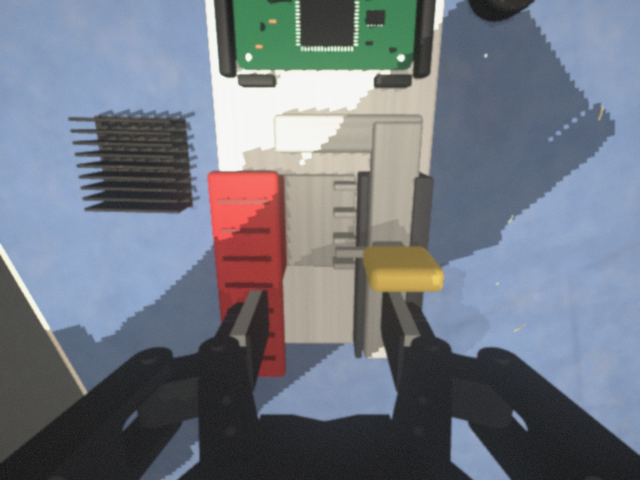

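```bash
python3 -m inch '[[[0,0,0],[4,0,-0.5],0.36],[[0,0,0],[8,0,-0.5],0.36],[[0,0,0],[8,0,-0.5],0.36]]'; python3 -c "
from h import *
st()";python3 -m inch '[[[0,0,0],[2.5,0,0],0.36],[[0,0,0],[2.5,0,0],0.36]]'; python3 -c "
from h import *
st()"
```

```text
clock: 3.18
position: [0.4706, 0.0781, 0.0366]
ee_rot: [0.1, 0.699, -0.099, 0.702]
ft_force: [2.2, -0.4, 3.9]
grip_width: 0.639
t 3.175 fix [   2.5 -100.4   36.6] F fix [2.26 0.23 3.9 ] grip 0.639035085953003
clock: 3.42
position: [0.4707, 0.0781, 0.0341]
ee_rot: [0.1, 0.698, -0.099, 0.702]
ft_force: [1.2, -0.6, 4.5]
grip_width: 0.641
t 3.425 fix [   2.7 -100.4   34.1] F fix [ 1.28 -0.21  4.52] grip 0.6413498369883424
```

```bash
python3 -m inch '[[[0,0,0],[2.5,0,-1],0.36],[[0,0,0],[2.5,0,-1],0.36]]'; python3 -c "
from h import *
st()";python3 -m inch '[[[0,0,0],[1.5,0,0],0.36],[[0,0,0],[1.5,0,0],0.36]]'; python3 -c "
from h import *
from workcell import camera
o=st()
c=camera('wrist');cv2.imwrite('pics/wrist3.png',c['pixels'][...,::-1])
c=camera('scene');cv2.imwrite('pics/scene3.png',cv2.resize(c['pixels'][180:320,260:440,::-1],None,fx=4,fy=4))"
```

```text
clock: 3.68
position: [0.4706, 0.0781, 0.0321]
ee_rot: [0.1, 0.698, -0.099, 0.702]
ft_force: [1.4, -1.7, 6.6]
grip_width: 0.639
t 3.675 fix [   2.5 -100.4   32.1] F fix [ 1.87 -1.25  6.6 ] grip 0.6387285287516465
clock: 3.92
position: [0.4708, 0.0779, 0.0316]
ee_rot: [0.1, 0.698, -0.1, 0.702]
ft_force: [-4.5, -3.0, 20.6]
grip_width: 0.64
t 3.925 fix [   2.8 -100.5   31.6] F fix [-3.45 -4.16 20.64] grip 0.6399022986608862
```

View pics/wrist3.png

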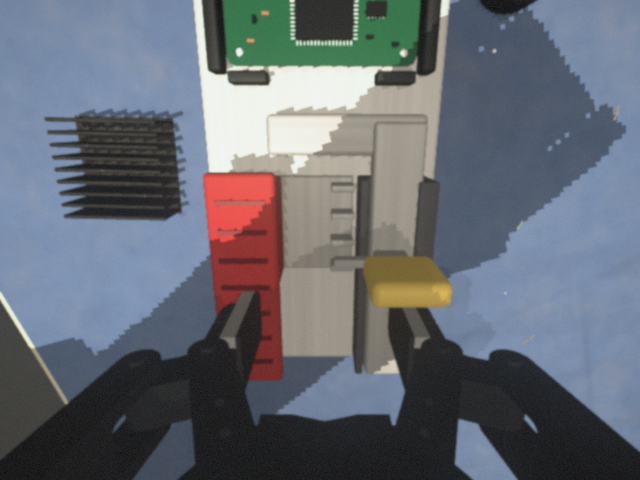

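View pics/scene3.png

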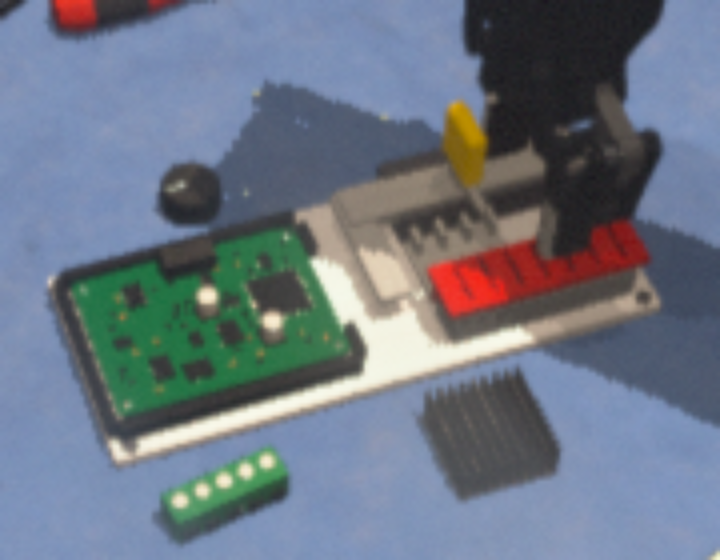

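```bash
python3 -m inch '[[[0,0,0],[-0.7,0,-1],0.36],[[0,0,0],[-0.7,3,-1],0.36],[[0,0,0],[-0.7,6,-1],0.36],[[0,0,0],[-0.7,9,-1],0.36],[[0,0,0],[-0.7,11,-1],0.36],[[0,0,0],[-0.7,13,-1],0.36]]'; python3 -c "
from h import *
from workcell import camera
o=st()
c=camera('scene');cv2.imwrite('pics/scene4.png',cv2.resize(c['pixels'][180:320,260:440,::-1],None,fx=4,fy=4))"
```

```text
clock: 4.78
position: [0.473, 0.0889, 0.0322]
ee_rot: [0.099, 0.698, -0.101, 0.702]
ft_force: [-3.0, -8.3, 9.1]
grip_width: 0.636
t 4.775 fix [  1.8 -89.4  32.2] F fix [-0.62 -8.81  9.13] grip 0.6360297010048549
```

View pics/scene4.png

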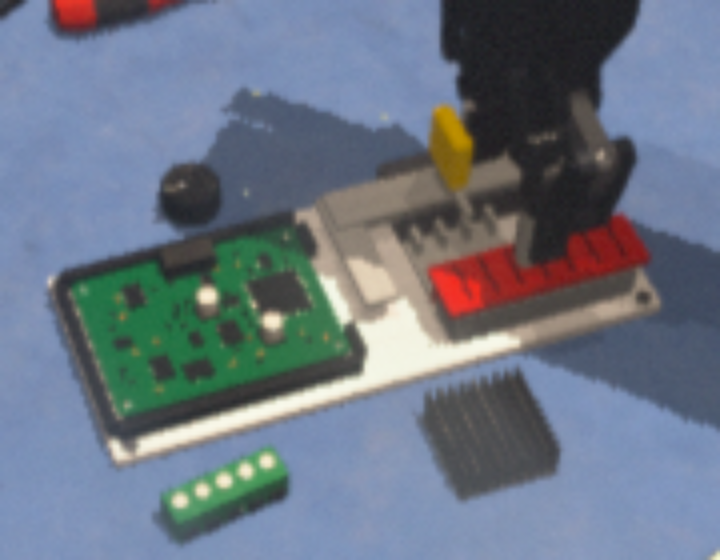

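The plate moved from (465,143) to (450,147) in the crop, so the bolt is moving with the catch held down. I'll continue pushing.

```bash
python3 -m inch '[[[0,0,0],[0.1,3,0],0.36],[[0,0,0],[0.1,6,0],0.36],[[0,0,0],[0.1,9,0],0.36],[[0,0,0],[0.1,12,0],0.36],[[0,0,0],[0.1,14,0],0.36]]'; python3 -c "
from h import *
o=st()"
```

```text
clock: 5.45
position: [0.4764, 0.1003, 0.032]
ee_rot: [0.098, 0.699, -0.103, 0.701]
ft_force: [-2.0, -9.9, 12.5]
grip_width: 0.639
t 5.45 fix [  2.  -77.5  32. ] F fix [  0.85 -10.04  12.54] grip 0.6394608533227456
```

```bash
python3 -m inch '[[[-0.3,0,0],[-0.2,3,0],0.36],[[-0.3,0,0],[-0.2,6,0],0.36],[[-0.3,0,0],[-0.2,9,0],0.36],[[-0.3,0,0],[-0.2,12,0],0.36],[[-0.3,0,0],[-0.2,15,0],0.36]]'; python3 -c "
from h import *
from workcell import camera
o=st()
c=camera('scene');cv2.imwrite('pics/scene5.png',cv2.resize(c['pixels'][180:320,260:440,::-1],None,fx=4,fy=4))
c=camera('wrist');cv2.imwrite('pics/wrist5.png',c['pixels'][...,::-1])"
```

```text
clock: 6.08
position: [0.48, 0.1123, 0.0321]
ee_rot: [0.096, 0.699, -0.103, 0.701]
ft_force: [-3.3, -10.4, 12.6]
grip_width: 0.643
t 6.075 fix [  2.1 -65.   32.1] F fix [ -0.27 -10.88  12.55] grip 0.6428406010317556
```

View pics/scene5.png

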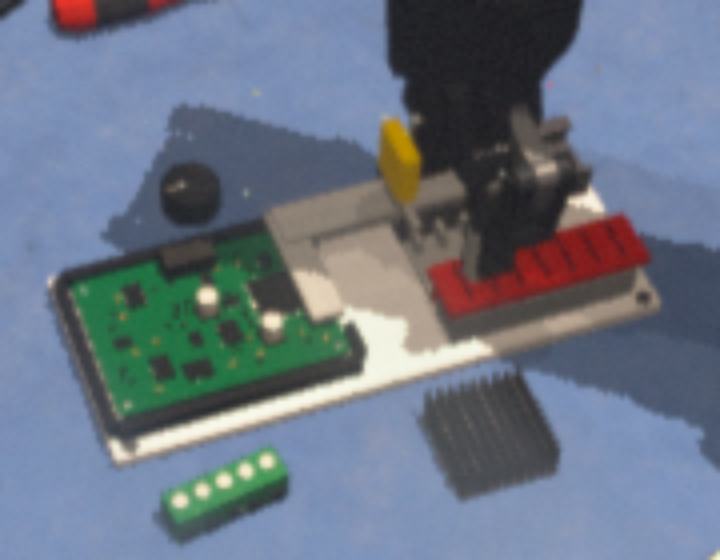

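View pics/wrist5.png

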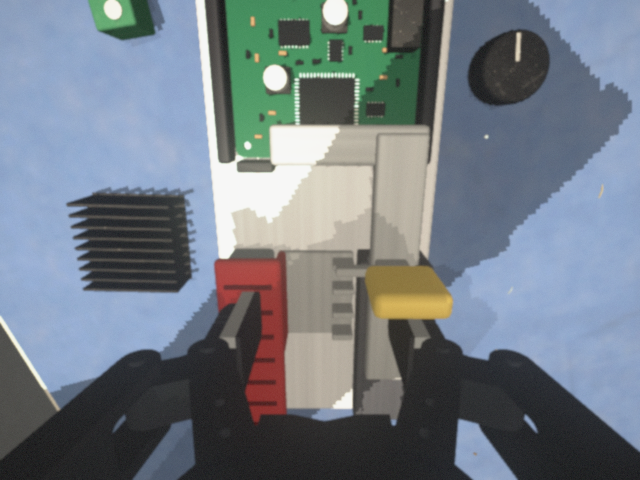

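The bolt is about 30 mm along: the crossbar is over the board edge at wrist (350,143), and the catch is still down. I'll push on to the stop.

```bash
python3 -m inch '[[[-0.3,0,0],[-0.2,3,0],0.36],[[-0.3,0,0],[-0.2,6,0],0.36],[[-0.3,0,0],[-0.2,8,0],0.36],[[-0.3,0,0],[-0.2,9.5,0],0.36]]'; python3 -c "
from h import *
o=st()"
python3 -m inch '[[[0,0,0],[0,3,0],0.36],[[0,0,0],[0,4.5,0],0.36]]'; python3 -c "
from h import *
o=st()"
```

```text
clock: 6.68
position: [0.4819, 0.1187, 0.032]
ee_rot: [0.093, 0.7, -0.103, 0.7]
ft_force: [-6.7, -15.4, 17.6]
grip_width: 0.64
t 6.675 fix [  2.1 -58.3  32. ] F fix [ -2.16 -16.63  17.63] grip 0.6402124590934052
clock: 6.92
position: [0.482, 0.1186, 0.032]
ee_rot: [0.091, 0.701, -0.107, 0.699]
ft_force: [-10.6, -19.8, 23.8]
grip_width: 0.641
t 6.925 fix [  2.2 -58.3  32. ] F fix [ -4.69 -21.91  23.77] grip 0.6408733619524533
```

```bash
python3 - <<'E'
from h import *
from workcell import camera
o=st()
def yc(c,roi):
    H=cv2.cvtColor(c["pixels"],cv2.COLOR_RGB2HSV);x0,y0,x1,y1=roi
    mm=(H[...,1]>130)&(H[...,0]>14)&(H[...,0]<33)&(H[...,2]>80)
    M=np.zeros((480,640),np.uint8);M[y0:y1,x0:x1]=mm[y0:y1,x0:x1]
    cs,_=cv2.findContours(M,0,2);cs=sorted(cs,key=cv2.contourArea)[-1];return cv2.minAreaRect(cs),cs
for n,z in(("top",.064),("scene",.05)):
    for c in(np.load(n+"0.npz"),camera(n)):
        r,cs=yc(c,(330,200,400,265));print(n,r[0],(FR.T@(cast(c,*r[0],z)-FO)*1000).round(1))
c=camera("wrist");cv2.imwrite('pics/wrist6.png',c['pixels'][...,::-1])
K=c["intrinsics"];T=c["T_tool_cam"];R=Ro.from_quat(o["ee_rot"]).as_matrix();p=np.array(o["position"])
def ray(u,v,z):
    d=R@T[:3,:3]@np.linalg.inv(K)@np.array([u,v,1.]);q=p+R@T[:3,3]
    return (FR.T@(q+d*(z-q[2])/d[2]-FO)*1000).round(1)
r,cs=yc(c,(345,230,460,340));print(r,[ray(*q,.064) for q in cv2.boxPoints(r)])
E
```

```text
t 6.925 fix [  2.2 -58.3  32. ] F fix [ -4.69 -21.91  23.77] grip 0.6408733619524533
top (379.93243408203125, 251.4053955078125) [ 28.4 -77.8  64. ]Traceback (most recent call last):
  File "<stdin>", line 11, in <module>
  File "<stdin>", line 8, in yc
IndexError: list index out of range
```

```bash
python3 - <<'E'
from h import *
from workcell import camera
o=st()
def yc(c,roi):
    H=cv2.cvtColor(c["pixels"],cv2.COLOR_RGB2HSV);x0,y0,x1,y1=roi
    mm=(H[...,1]>130)&(H[...,0]>14)&(H[...,0]<33)&(H[...,2]>80)
    M=np.zeros((480,640),np.uint8);M[y0:y1,x0:x1]=mm[y0:y1,x0:x1]
    cs,_=cv2.findContours(M,0,2);cs=sorted(cs,key=cv2.contourArea)[-1];return cv2.minAreaRect(cs),cs
for n,z in(("scene",.05),):
    for c in(np.load(n+"0.npz"),camera(n)):
        r,cs=yc(c,(330,200,400,265));print(n,r[0],(FR.T@(cast(c,*r[0],z)-FO)*1000).round(1))
c=camera("wrist");cv2.imwrite('pics/wrist6.png',c['pixels'][...,::-1])
K=c["intrinsics"];T=c["T_tool_cam"];R=Ro.from_quat(o["ee_rot"]).as_matrix();p=np.array(o["position"])
def ray(u,v,z):
    d=R@T[:3,:3]@np.linalg.inv(K)@np.array([u,v,1.]);q=p+R@T[:3,3]
    return (FR.T@(q+d*(z-q[2])/d[2]-FO)*1000).round(1)
r,cs=yc(c,(345,230,460,340));print(r,[ray(*q,.064) for q in cv2.boxPoints(r)])
E
```

```text
t 6.975 fix [  2.2 -58.4  32. ] F fix [ -3.92 -19.05  20.4 ] grip 0.635625534033621
scene (375.9000244140625, 215.3000030517578) [ 33.4 -80.5  50. ]
scene (356.0, 221.0) [ 32.6 -42.   50. ]
((408.0, 293.0), (52.0, 84.0), 90.0) [array([ 15.4, -25.6,  64. ]), array([ 43.1, -25.6,  64. ]), array([ 45.3, -45.2,  64. ]), array([ 16.1, -45.2,  64. ])]
```

View pics/wrist6.png

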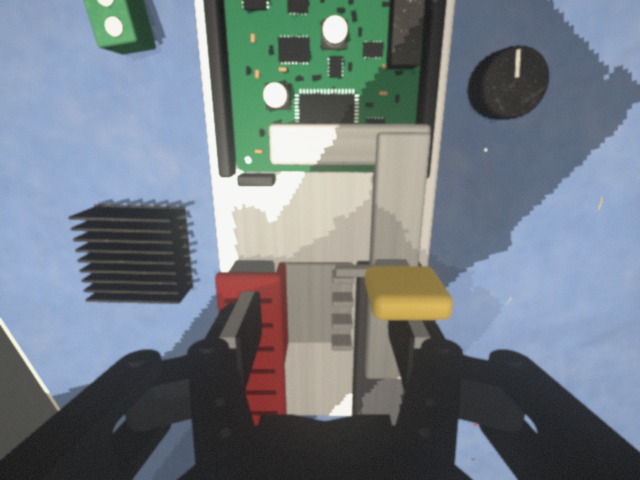

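```bash
python3 -m inch '[[[-0.5,0,0],[-0.8,1,0],0.36],[[-0.5,0,0],[-0.8,3,0],0.36],[[-0.5,0,0],[-0.8,4,0],0.36]]'; python3 -c "
from h import *
o=st()"
```

```text
clock: 7.45
position: [0.4819, 0.1184, 0.0323]
ee_rot: [0.087, 0.702, -0.107, 0.698]
ft_force: [-9.9, -18.8, 16.9]
grip_width: 0.64
t 7.45 fix [  2.2 -58.6  32.3] F fix [ -4.29 -20.8   16.95] grip 0.6398941451793883
```

It doesn't move at about 20 N, so the bolt is at its stop. I'll ease back off the plate, let the catch up, and lift away.

```bash
python3 -m inch '[[[0,0,0],[0,-2,0],0.36],[[0,0,0],[0,-4,0],0.36],[[0,0,0],[-4,-4,0],0.36],[[0,0,0],[-10,-4,0],0.36],[[0,0,0],[-25,-6,0],0.36],[[0,0,0],[-60,-10,0],0.36],[[0,0,0],[-100,-50,0],0.36],[[0,0,0],[-130,-100,0],0.36],[[0,0,0],[-130,-120,0],0.36],[[0,0,0],[-130,-120,0],0.36]]'; python3 - <<'E'
from h import *
from workcell import camera
o=st()
for n in("top","scene"):
    c=camera(n);np.savez(n+'7.npz',**c)
    x0,y0,x1,y1=(270,210,425,320) if n=="top" else (260,195,440,320)
    cv2.imwrite(f'pics/{n}7.png',cv2.resize(c['pixels'][y0:y1,x0:x1,::-1],None,fx=4.4,fy=4.4,interpolation=2))
    m=masks(c["pixels"])
    for k,z in(("red",.046),("yel",.064),("green",.02)):
        M=np.zeros((480,640),np.uint8);M[y0:y1,x0:x1]=m[k][y0:y1,x0:x1]
        cs,_=cv2.findContours(M,0,2)
        if not cs: continue
        cs=sorted(cs,key=cv2.contourArea)[-1];r=cv2.minAreaRect(cs)
        print(n,k,np.round(r[0],1),(FR.T@(cast(c,*r[0],z)-FO)*1000).round(1))
E
```

```text
clock: 8.7
position: [0.45, 0.0049, 0.1665]
ee_rot: [0.087, 0.702, -0.109, 0.698]
ft_force: [1.0, 1.1, -0.8]
grip_width: 0.639
t 8.7 fix [   3.1 -176.5  166.5] F fix [ 0.63  1.28 -0.78] grip 0.6390236170279529
top red [363.7 278.6] [-31.9 -61.2  46. ]
top yel [362. 246.] [ 29.4 -40.   64. ]
top green [314.3 250.7] [ 0.3 52.8 20. ]
scene red [395. 242.] [-31.2 -88.3  46. ]
scene yel [356.6 220.1] [ 22.8 -38.3  64. ]
scene green [310.2 259.5] [ 0.4 54.9 20. ]
```

View pics/scene7.png

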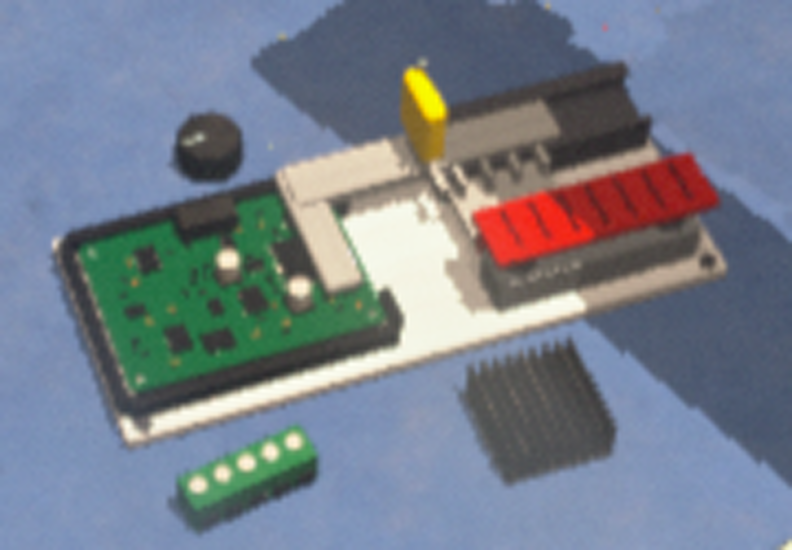

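View pics/top7.png

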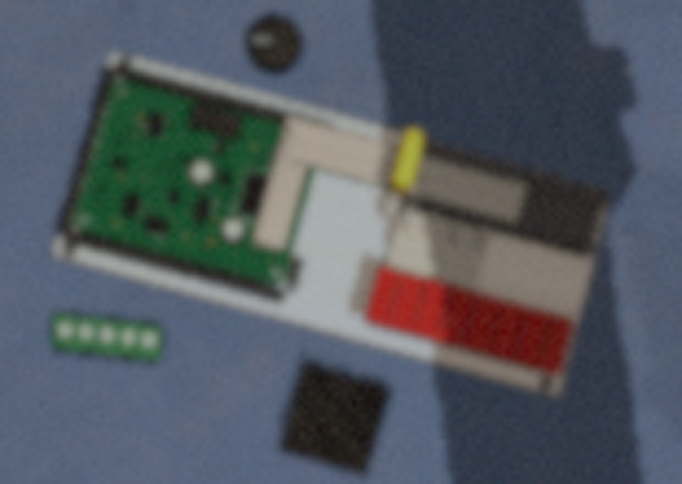

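The yellow plate centre is at fixture y of about -40 (top pixel 362,246), which is the home position. The red catch is back at its starting scene pixel (395,242), and the board and loose parts haven't moved.

```bash
python3 -c "
from workcell import manip
print(manip.hand_in())"
```

```text
the job is handed in; nothing more can be done
None
```

The board is bolted in and I've handed the job in; no verdict came back. I held the red catch down with one finger and pushed the yellow plate with the other until it would not move at about 20 N. Then I backed off the plate, let the catch spring up and lifted the hand clear, at 8.7 s on the clock.

**Last checks:**
- **Bolt:** the top view puts the plate centre at fixture y -40.0 mm, which is its home position. The scene view gave -38 mm, but its x was about 8 mm off. A scene reading with the fingers still on the plate gave -42 mm. By all three the bolt is past the 35.5 mm locking point.
- **Catch:** in the scene view it is back at its starting pixel (395, 242). The top view's red centre was off along its length because the arm's shadow cut the colour mask.
- **Board:** it is in its nest, 0.4 mm from centre in the top view and 2.4 mm in the scene view. The bolt now hides part of the board, which may account for some of the difference.
- **Loose parts:** in the last views the terminal block, heat sink and knob look unmoved. The hex keys were outside those views, so I did not recheck them, but the arm never went near them.
- **Forces:** the highest wrist force I read was about 33 N. While I was finding the catch's stop, the press briefly reached about 20 N.

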